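# Tug the tool-chest lid, free its catch if caught, hold it open

### The arm

A 6-joint arm with a two-finger parallel gripper is mounted at the origin on the work surface. World frame = base frame: x ahead of the robot, y to its left, z up, the work surface at z = 0. Lengths are in mm, angles in rad, forces in N, time in s.
With the tool pointing down it reaches from about 350 to 875 mm from the base axis. Payload 4.2 kg.
Tool frame: the origin (TCP) lies midway between the tips of the shut fingers; the grasp point (between the pads) lies 19 mm behind it; y points along the fingers, x is the direction in which the jaws open and shut, and the axes are right-handed (so a half turn about y gives the same grasp; the last joint's range is limited). The gripper opens to 85 mm and grips with 20 to 120 N. Pads are 22 mm wide; open, the fingers measure 114 mm over their backs; the gripper's body (76 mm by 85 mm) begins 54 mm behind the grasp point. The pads swing forward as they close: fully open they stand 13 mm farther back than shut.
Start: joints at [0.259, 0.385, 0.008, 0, -1.194, -0.259], TCP at [624.979, 0.025, 231.312] pointing down, gripper open.
Joint ranges: [-3.14, 3.14], [-1.21, 2.06], [-1.07, 1.41], [-3.16, 2.05], [-2.99, -0.16], [-3.1, 3.1]. Speed limits (rad/s): [2.79, 2.79, 3.14, 3.14, 3.14, 3.14].

### API

Orientations are given as a unit quaternion [x, y, z, w].
In Python, from bench import read_state, get_image, job_done gives the robot as it stands.
- The arm moves only by the tool play_rows, never from a script. Its argument "series" is a list of rows, each a list of 7 numbers: the shift along the tool's x, y, z in m, then the turn, a rotation vector about the tool's x, y, z in rad, then the finger opening in m, from 0 to 0.0854. In form: [[x, y, z, wx, wy, wz, claw], ...]. A call has 1 to 10 rows; each row shifts and turns the pose as measured when the row begins, along the tool's axes as they then stand; what a row does not reach is not made up. A row lasts 1/10 s, in which the tool goes at most 50 mm and 8.59 degrees, less where a joint would pass 70% of its speed; a pose out of reach is approached as far as the arm can. A call with a gripper value outside its range is refused whole. The fingers move at their own pace and stop on an object; the grip force is fixed at half the most. Time passes only in rows, so rows that do not move let the fingers close. It gives the time, the measured TCP pose, the force and the opening at its end, in the units of the state.
- read_state(): the state, without advancing time (a new reading comes with each control period).
- get_image(name): name is "scene" or "side" or "wrist"; returns a dict with "color" (420x560x3 uint8, red, green, blue), "intrinsics" (3x3 intrinsics, pixels), "origin" and "orientation" of the camera in the world. Camera axes: x right, y down, z forward; pixel columns grow to the right and rows downward; lengths in mm; the calibration is good to about 2 mm. A picture is of the moment at which its call begins. There is no depth.
- job_done(): hands the job in, once; it reports no verdict.
The state is a dict: "clock": time; "joints": joint angles; "joint_vel": joint speeds; "joint_efforts": joint torques, N m; "position": TCP position; "ee_rot": TCP orientation; "contact_force": force on the tool from outside, world axes, zero at the start; "wrist_torque": the same for the moment, N m; "gripper_width": finger opening in mm.
Only numpy, scipy, OpenCV 4.12 (cv2) and the standard library are available. Lean on these libraries where they do the work, as an engineer would, in place of code of your own. Each camera call takes 0.05 s, during which the arm holds its last target. There are 200 camera calls.

### The job

The worn catch on the carver's tool chest does not always take hold. Before touching the bolt, give the lid's wooden pull an upward tug to learn whether the lid is caught; if it is, do not force it, but draw the bolt back to free it. Then raise the lid by its pull to about 60 degrees and finish while still holding it there, steady, so that the carver can reach the gouges inside; leave the tools lying around the chest where they are.

Things in the scene. Friction and masses are not known exactly. Their poses are not given: they have to be found in the camera images.
- chest: Wooden tool chest fixed to the bench, 112 mm high. Origin on its underside; x axis from front to back (hinge side), y to its left, z up; at yaw 0 its front faces the robot. It covers x -100 to 100, y -200 to 215 mm. The lid covers y -200 to 40; the rest of the top, y 42 to 215, is a fixed deck level with the lid and carries the bolt.
- lid (a joint): Opening angle of the chest lid in rad: 0 shut, grows as the front edge rises, stop at 1.4. A 12 mm board hinged at the chest's back, 0.3 to 0.6 kg; falls shut from any angle when let go. If caught it lifts only about 0.035 rad (8 mm at the pull), then stops against the bolt (0.06 if pulled hard); if free, 1.5 to 4 N at the pull lift it. Caught or not cannot be seen.
- lid_hinge (a point): Point on the lid's hinge axis, which runs along the chest's y axis. In the chest's frame it lies at (97, -80, 106) mm. It turns with the lid (axes as the chest's when shut).
- pull: Pale wooden tongue on the middle of the lid's front edge, 22 mm wide (chest y), 14 thick, 60 long, the last 10 mm widened to 30 by 18. Pinch it across the width from above; it can turn between the fingers. Origin: the place to grip, 34 mm before the lid's edge; 229 mm straight before the hinge axis and level with it (106 mm above the bench) when shut. Turns with the lid.
- bolt: Steel 8 mm rod along the chest's y in two guides (130 mm high) on the deck, with an upright round knob, diameter 14, from 128 to 165 mm above the bench. Origin: knob axis, 152 mm up, the place to grip. In the chest's frame at x -55; y 115 fully thrown, 145 fully drawn back (never catches); starts at 115 to 123. Slides with about 3 N, stays where left.
- keeper: Brass cap on the lid's left edge, 30 (x) by 53 (y) by 22 mm high, closed on top, over the bolt's tip; inside, unseen, a loose strike plate that the bolt may or may not reach over. Origin: centre of its underside, in the chest's frame (-55, 41.5, 112) mm with the lid shut; turns with the lid. The tip is inside at the start either way.
- hammer: Bystander: steel block hammer with a wooden handle, about 250 mm long, 50 mm high, head 50 by 85 mm, lying on the bench before the chest's deck. Origin: on the underside, in the handle's line (x axis, head to +x).
- gouge_a: Bystander: carving gouge, 240 mm long, handle 26 mm thick, lying on the bench before the chest. Origin: where blade and handle meet, underside; blade to +x.
- gouge_b: Bystander: carving gouge, 260 mm long, lying on the bench before the chest, at its right. Origin and axes as gouge_a.
- gouge_c: Bystander: carving gouge, 240 mm long, lying on the bench behind the chest. Origin and axes as gouge_a.
- oilstone: Bystander: grey sharpening stone, 50 by 120 by 22 mm, lying on the chest's deck behind the bolt. Origin: centre of its underside.
- cork_block: Bystander: cork sanding block, 70 by 110 by 35 mm, on the bench at the chest's right. Origin: centre of its underside.
- jar: Bystander: white ceramic pot, 70 mm in diameter, 90 mm high, on the bench at the chest's left. Origin: centre of its underside.

How it is judged (in metres and radians):
On the way:
1. the lid is tugged up at least 0.012 rad (about 3 mm at the pull) while the bolt is still within 4 mm of where it started (value of joint lid above 0.012 rad and distance of bolt from where it was at the start of the episode below 0.004 m), for 0.1 s.
At the end, for the whole second after the job is handed in: The lid stands open at 0.87 to 1.22 rad (50 to 70 degrees), still (under 0.15 rad/s), the fingers holding its pull (contact force over 0.8 N), and no tool around the chest has moved 30 mm or more (value of joint lid between 0.87 and 1.22 rad and contact force between the fingers and pull above 0.8 N and not (velocity of joint lid above 0.15 rad/s or velocity of joint lid below -0.15 rad/s) and distance of each of hammer, gouge_a, gouge_b, gouge_c, oilstone, cork_block, jar from where it was at the start of the episode below 0.03 m); the arm keeps its last pose, push and grip.
It fails at once if the caught lid is forced: the bolt is loaded with more than 60 N by the lid's catch (contact force between bolt and keeper above 60 N).
It fails at once if a tool lying around the chest is moved by 30 mm or more (distance of any of hammer, gouge_a, gouge_b, gouge_c, oilstone, cork_block, jar from where it was at the start of the episode above 0.03 m).
It also fails if it takes over 64 s, if anything falls off the work surface, if the arm or the gripper's body presses on something with over 40 N, if the wrist force passes 120 N, or if a joint passes its speed limit or range.

## Working session

There is one attempt and no reset: what is moved stays moved. The work goes in short steps, Python scripts to look and compute and a tool call to move; the robot and the scene stay as the last step left them, time stands still between calls to the robot, and variables do not carry over. Pictures are saved under pics/ and viewed, about 8 in all and at most 12, crops included, and the job is handed in when it is done.

Besides the shell and the picture viewer there is one more tool, called after "Emit:" by a JSON object that holds its "method" and its "body". play_rows: Moves the arm, as the interface text tells. Its arguments: {"type":"object","properties":{"series":{"type":"array","items":{"type":"array","items":{"type":"number"}}}},"required":["series"]}

```bash
mkdir -p pics; ls
cat > h.py <<'E'
import numpy as np, cv2
from scipy.spatial.transform import Rotation as R
from bench import read_state, get_image, job_done
np.set_printoptions(precision=4,suppress=True)
def snap(n,f,crop=None,s=1):
    d=get_image(n); im=d['color'][:,:,::-1]
    if crop: u0,v0,u1,v1=crop; im=im[v0:v1,u0:u1]
    if s!=1: im=cv2.resize(im,None,fx=s,fy=s,interpolation=cv2.INTER_CUBIC)
    cv2.imwrite('pics/'+f,im); return d
def ray(d,u,v):
    r=R.from_quat(d['orientation']).apply(np.linalg.inv(d['intrinsics'])@[u,v,1.]); return np.array(d['origin']),r
def atz(d,u,v,z):
    o,r=ray(d,u,v); return o+r*(z-o[2])/r[2]
def proj(d,p):
    q=R.from_quat(d['orientation']).inv().apply(np.array(p)-d['origin']); q=np.array(d['intrinsics'])@q; return q[:2]/q[2]
E
python3 - <<'E'
from h import *
import pickle
for n in ['scene','side','wrist']:
    d=snap(n,n+'0.png',s=1.4); pickle.dump(d,open(n+'0.pkl','wb')); print(n,d['origin'],d['orientation'])
s=read_state(); print(s)
E
```

```text
pics
scene [1149.2125 -201.0233  875.7198] [ 0.7898  0.5209 -0.1737 -0.2734]
side [ 509.6774 -714.1758  777.0996] [ 0.9069 -0.0534  0.0226 -0.4173]
wrist [624.3967 -78.9533 373.0638] [ 0.      0.9879  0.1551 -0.001 ]
{'clock': 0.15, 'joints': array([ 0.2586,  0.3854,  0.0069, -0.0003, -1.194 , -0.2586]), 'joint_vel': array([ 0.0005, -0.0011,  0.0024,  0.002 ,  0.0011,  0.0003]), 'joint_efforts': array([ -0.0006, -39.2678,  18.8582,   4.1886,  -0.0034,   0.    ]), 'position': array([624.5489,   0.0042, 230.4442]), 'ee_rot': array([ 0.0006, -0.7071,  0.7072,  0.0007]), 'contact_force': array([-0.2857, -0.5065,  0.8183]), 'wrist_torque': array([ 0.0198,  0.0002, -0.0138]), 'gripper_width': 85.28496995739896}
```

View pics/scene0.png

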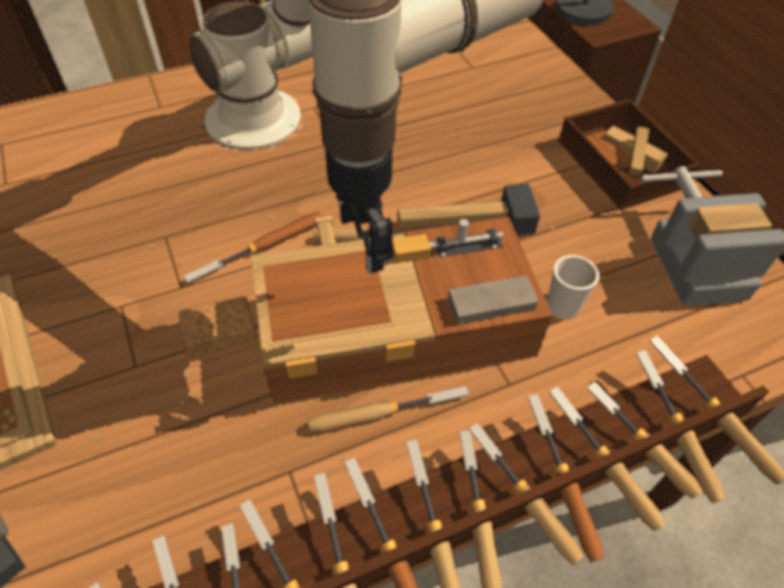

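View pics/side0.png

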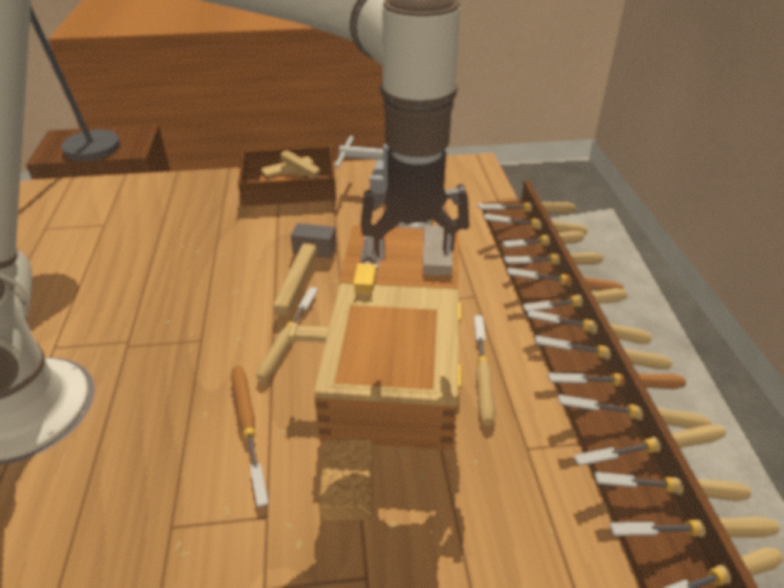

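View pics/wrist0.png

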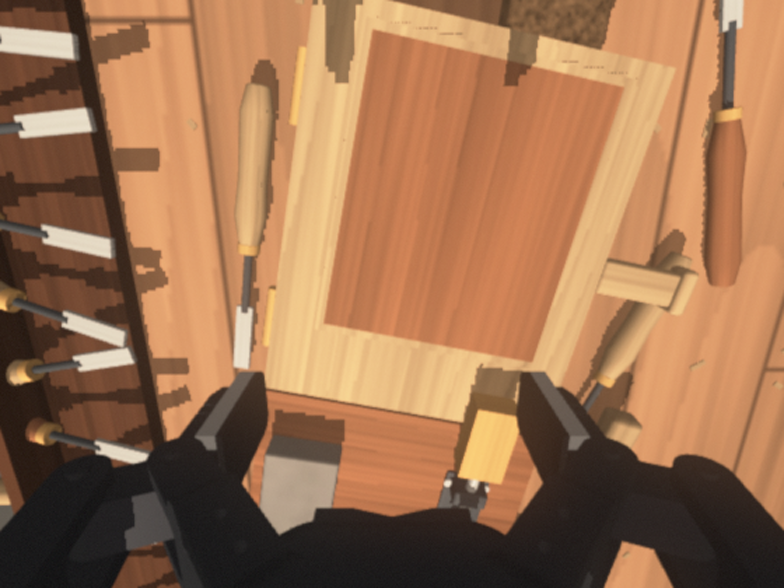

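Wrist view: lid front-right corner at (675,68), rear-left lid corner at (268,388), pull head at about (690,285). The scene view shows the knob at (463,222), the hammer just in front of the deck, and gouge_a under the pull. I'll fit the chest pose next.

Run:
```python
from h import *
import pickle
from scipy.optimize import least_squares
D={n:pickle.load(open(n+'0.pkl','rb')) for n in ['scene','side','wrist']}
obs=[('wrist',675,68,(-98,-200,112)),('wrist',268,388,(98,40,112)),('wrist',600,278,(-98,-80,113)),('wrist',692,285,(-158,-80,115)),
('scene',254,256,(-98,-200,112)),('scene',272,358,(98,-200,112)),('scene',434,337,(98,40,112)),('scene',552,318,(100,215,112)),('scene',513,220,(-100,215,112)),
('side',320,398,(-98,-200,112)),('side',460,404,(98,-200,112)),('scene',325,219,(-158,-80,115))]
def P(p,c): 
    y=p[2];c_,s_=np.cos(y),np.sin(y); return np.array([p[0]+c_*c[0]-s_*c[1],p[1]+s_*c[0]+c_*c[1],c[2]])
f=lambda p:np.concatenate([proj(D[n],P(p,c))*1.4-[u,v] for n,u,v,c in obs])
for y0 in [0,]:
    r=least_squares(f,[650,50,y0],x_scale=[100,100,1],loss='soft_l1'); p=r.x
    print(p,r.cost); print(f(p).reshape(-1,2))
np.save('chest.npy',p)
print('pull',P(p,(-132,-80,106)),'hinge',P(p,(97,-80,106)))
for y in (115,123,145): q=P(p,(-55,y,165)); print('knob',y,q,proj(D['scene'],q)*1.4)
d=D['scene']
for n,u,v,z in [('headnear',505,190,50),('headfar',538,225,50),('knobtop',463,222,165),('gouge_a end side',0,0,0)]:
    q=atz(d,u/1.4,v/1.4,z); 
    c=np.linalg.inv([[np.cos(p[2]),-np.sin(p[2])],[np.sin(p[2]),np.cos(p[2])]])@(q[:2]-p[:2]); print(n,q,'chest',c)
```

```text
[606.0682  54.0948  -0.2017] 56.98731426828906
[[-0.1524  0.2294]
 [-2.9776 -0.79  ]
 [-0.344  -1.1392]
 [-0.292  11.0966]
 [-2.4465  0.786 ]
 [-8.524   6.2533]
 [ 0.6516 -1.9134]
 [ 0.5995 -1.8185]
 [-4.5489 -2.1818]
 [-6.7225 -6.6224]
 [-5.3026 -3.6456]
 [-1.9802 -2.19  ]]
pull [460.7177   2.1601 106.    ] hinge [685.0755 -43.7154 106.    ]
knob 115 [575.2211 177.7818 165.    ] [460.0451 223.7574]
knob 123 [576.8237 185.6196 165.    ] [465.1818 222.9992]
knob 145 [581.231  207.1736 165.    ] [479.2499 220.9228]
headnear [438.9429 353.7569  50.    ] chest [-223.7687  260.1072]
headfar [537.7205 363.0534  50.    ] chest [-128.8559  289.0034]
knobtop [573.7173 183.5552 165.    ] chest [-57.6299 120.3552]
gouge_a end side [-716.2557 -458.6059    0.    ] chest [-1192.8092  -767.2085]
```

Run:
```python
from h import *
print(R.from_quat(read_state()['ee_rot']).as_matrix())
```

```text
[[-1.     -0.0017 -0.0001]
 [ 0.0001 -0.0001 -1.    ]
 [ 0.0017 -1.      0.0001]]
```

Emit:
{"method": "play_rows", "body": {"series": [[0.033,0,0,0,0,0,0.06],[0.033,0,0,0,0,0,0.06],[0.033,0,0,0,0,0,0.06],[0.033,0,0,0,0,0,0.06],[0.033,0,0,0,0,0,0.06],[0,0,0,0,-0.14,0,0.06],[0,0,0,0,-0.14,0,0.06],[0,0,0,0,-0.14,0,0.06],[0,0,0,0,-0.14,0,0.06],[0,0,0,0,-0.14,0,0.06]]}}

```text
clock: 1.15
position: [449.5, -0.8, 226.4]
ee_rot: [-0.254, 0.662, -0.66, 0.248]
contact_force: [0.0, 0.5, -0.5]
gripper_width: 60.2
```

Emit:
{"method": "play_rows", "body": {"series": [[0,0,0,0,-0.14,0,0.06],[0,0,0,0,-0.14,0,0.06],[0,0,0,0,-0.14,0,0.06],[0,0,0,0,-0.14,0,0.06],[0,0,0,0,-0.14,0,0.06],[0,0,0,0,0,0,0.06]]}}

```text
clock: 1.75
position: [447.8, -1.1, 225.2]
ee_rot: [-0.474, 0.531, -0.525, 0.467]
contact_force: [0.8, -1.1, -0.6]
gripper_width: 60.1
```

```bash
cat >> h.py <<'E'
def rel(target, yaw_x=None):
    s=read_state(); M=R.from_quat(s['ee_rot']).as_matrix()
    print('clk',s['clock'],'pos',s['position'],'F',s['contact_force'],'w',s['gripper_width'],'q',s['joints'])
    print('tool axes',M.round(3).tolist())
    if target is not None: print('tool shift mm',M.T@(np.array(target)-s['position']))
    return s,M
E
python3 - <<'E'
from h import *
import pickle
rel([460.7,2.2,150])
d=snap('wrist','wrist1.png',s=1.4); pickle.dump(d,open('wrist1.pkl','wb'))
p=np.load('chest.npy'); print('pred pull',proj(d,[460.7,2.2,113])*1.4)
E
```

```text
clk 1.75 pos [447.7637  -1.112  225.151 ] F [ 0.8294 -1.111  -0.6292] w 60.105792814960516 q [ 0.3596  0.0906 -0.4027 -0.0045 -1.0894  1.0983]
tool axes [[-0.115, -0.013, 0.993], [-0.993, -0.0, -0.115], [0.002, -1.0, -0.012]]
tool shift mm [-4.9163 74.9812 13.4027]
pred pull [382.6191 263.5317]
```

View pics/wrist1.png

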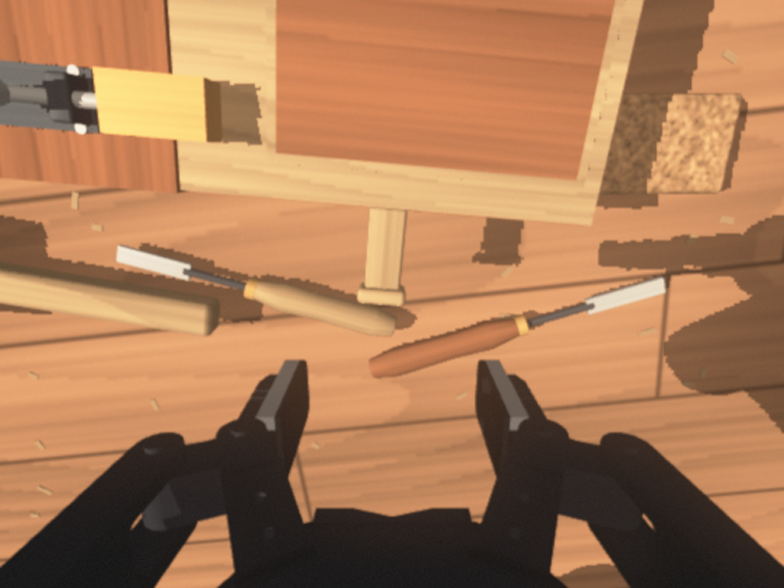

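Pull shows at (390,209) to (382,302), matching the prediction to about 1 mm. Aligning, then descending.

Emit:
{"method": "play_rows", "body": {"series": [[-0.005,0.0,0.013,0,0.085,0,0.05],[0,0.03,0,0,0,0,0.05],[0,0.03,0,0,0,0,0.05],[0,0,0,0,0,0,0.05]]}}

```text
clock: 2.2
position: [461.7, 2.6, 164.5]
ee_rot: [-0.445, 0.554, -0.549, 0.44]
contact_force: [0.4, -0.4, 0.4]
gripper_width: 50.0
```

Run:
```python
from h import *
rel([460.7,2.2,87])
```

```text
clk 2.2 pos [461.7427   2.6491 164.5141] F [ 0.4305 -0.4174  0.3622] w 50.003010960481916 q [ 0.3565  0.1774 -0.4684 -0.0048 -0.9333  0.9987]
tool axes [[-0.217, -0.009, 0.976], [-0.976, 0.001, -0.217], [0.001, -1.0, -0.009]]
tool shift mm [ 0.5676 77.52   -0.2249]
```

Emit:
{"method": "play_rows", "body": {"series": [[0,0.026,0,0,0,0,0.05],[0,0.026,0,0,0,0,0.05],[0,0.023,0,0,0,0,0.05],[0,0,0,0,0,0,0.05],[0,0,0,0,0,0,0],[0,0,0,0,0,0,0],[0,0,0,0,0,0,0],[0,0,0,0,0,0,0]]}}

```text
clock: 3.0
position: [465.8, 1.2, 96.8]
ee_rot: [0.443, -0.551, 0.553, -0.441]
contact_force: [-0.7, 2.0, -2.7]
gripper_width: 20.8
```

Run:
```python
from h import *
rel([460.7,2.2,87])
```

```text
clk 3.0 pos [465.8294   1.1725  96.8342] F [-0.6912  1.9902 -2.7471] w 20.82092490188432 q [ 0.3546  0.2721 -0.5557  0.0042 -0.7443  0.9923]
tool axes [[-0.219, -0.0, 0.976], [-0.976, -0.003, -0.219], [0.003, -1.0, 0.0]]
tool shift mm [ 0.0895  9.8323 -5.234 ]
```

Emit:
{"method": "play_rows", "body": {"series": [[0,0,0,0,0,0,0.045],[0,0,0,0,0,0,0.045],[0,0.007,-0.005,0,0,0,0.045],[0,0.004,0,0,0,0,0.045],[0,0,0,0,0,0,0.045]]}}

```text
clock: 3.5
position: [463.3, 3.8, 88.1]
ee_rot: [0.439, -0.551, 0.554, -0.443]
contact_force: [-0.1, -0.2, 0.1]
gripper_width: 45.0
```

Run:
```python
from h import *
rel([460.7,2.2,87])
```

```text
clk 3.5 pos [463.3336   3.7689  88.1016] F [-0.142  -0.1516  0.0825] w 44.99348569882823 q [ 0.3622  0.2784 -0.577   0.0043 -0.708   0.9821]
tool axes [[-0.221, 0.008, 0.975], [-0.975, -0.0, -0.221], [-0.002, -1.0, 0.008]]
tool shift mm [ 2.1148  1.081  -2.2293]
```

Emit:
{"method": "play_rows", "body": {"series": [[0.001,0.001,-0.002,0,0,0,0.045],[0,0,0,0,0,0,0],[0,0,0,0,0,0,0],[0,0,0,0,0,0,0],[0,0,0,0,0,0,0]]}}

```text
clock: 4.0
position: [460.8, 2.2, 87.0]
ee_rot: [0.441, -0.549, 0.554, -0.444]
contact_force: [-0.5, 0.6, -0.9]
gripper_width: 21.2
```

Run:
```python
from h import *
rel([460.7,2.2,87])
```

```text
clk 4.0 pos [460.778    2.1984  87.0443] F [-0.453   0.6163 -0.869 ] w 21.15659186495251 q [ 0.3623  0.2771 -0.5842  0.0076 -0.7048  0.9842]
tool axes [[-0.217, 0.006, 0.976], [-0.976, -0.003, -0.217], [0.002, -1.0, 0.007]]
tool shift mm [ 0.0153  0.0439 -0.0768]
```

Gripped. Now a gentle tug, in small steps.

Emit:
{"method": "play_rows", "body": {"series": [[0,-0.002,0,0,0,0,0],[0,-0.002,0,0,0,0,0],[0,-0.002,0,0,0,0,0],[0,0,0,0,0,0,0],[0,0,0,0,0,0,0]]}}

```text
clock: 4.5
position: [460.8, 2.2, 92.4]
ee_rot: [0.442, -0.549, 0.553, -0.443]
contact_force: [1.4, -1.1, -4.9]
gripper_width: 21.2
```

Emit:
{"method": "play_rows", "body": {"series": [[0,-0.002,0,0,0,0,0],[0,0,0,0,0,0,0]]}}

```text
clock: 4.7
position: [460.8, 2.2, 94.3]
ee_rot: [0.442, -0.549, 0.553, -0.443]
contact_force: [3.0, -1.5, -5.2]
gripper_width: 20.8
```

Emit:
{"method": "play_rows", "body": {"series": [[0,-0.002,0,0,0,0,0],[0,0,0,0,0,0,0]]}}

```text
clock: 4.9
position: [460.9, 2.2, 96.4]
ee_rot: [0.442, -0.549, 0.553, -0.443]
contact_force: [3.1, -1.5, -4.8]
gripper_width: 21.2
```

Emit:
{"method": "play_rows", "body": {"series": [[0,-0.002,0,0,0,0,0],[0,0,0,0,0,0,0]]}}

```text
clock: 5.1
position: [461.0, 2.1, 98.7]
ee_rot: [0.442, -0.549, 0.553, -0.443]
contact_force: [2.7, -1.1, -4.3]
gripper_width: 21.3
```

Emit:
{"method": "play_rows", "body": {"series": [[0,-0.002,0,0,0,0,0],[0,0,0,0,0,0,0]]}}

```text
clock: 5.3
position: [461.1, 2.1, 101.0]
ee_rot: [0.442, -0.549, 0.553, -0.444]
contact_force: [2.7, -1.4, -4.4]
gripper_width: 21.1
```

Emit:
{"method": "play_rows", "body": {"series": [[0,-0.002,0,0,0,0,0],[0,-0.002,0,0,0,0,0],[0,0,0,0,0,0,0]]}}

```text
clock: 5.6
position: [461.5, 2.1, 105.5]
ee_rot: [0.442, -0.549, 0.554, -0.444]
contact_force: [3.2, -1.3, -4.7]
gripper_width: 20.7
```

Emit:
{"method": "play_rows", "body": {"series": [[0,-0.002,0,0,0,0,0],[0,-0.002,0,0,0,0,0],[0,0,0,0,0,0,0]]}}

```text
clock: 5.9
position: [461.8, 2.0, 109.9]
ee_rot: [0.442, -0.548, 0.554, -0.444]
contact_force: [4.5, -0.7, -5.1]
gripper_width: 20.8
```

Run:
```python
from h import *
rel(None)
d=snap('wrist','wrist2.png',s=1.4)
snap('side','side2.png',(150,150,350,300),4)
```

```text
clk 5.9 pos [461.8449   1.9858 109.9301] F [ 4.4946 -0.7255 -5.0637] w 20.764958694115453 q [ 0.3619  0.2429 -0.5561  0.0089 -0.7664  0.9858]
tool axes [[-0.215, 0.007, 0.977], [-0.977, -0.004, -0.215], [0.002, -1.0, 0.008]]
```

View pics/side2.png

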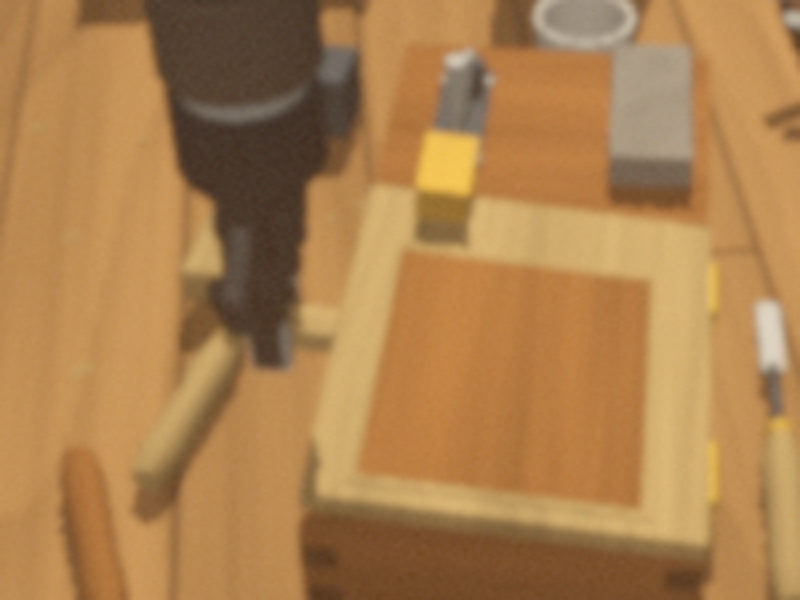

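The side view shows the lid's front edge lifted, with a gap at the lower left. The pull has risen 23 mm (0.1 rad) at a steady 5 N, well past the 0.06 rad limit for a caught lid, so the lid is free and the bolt can stay. I'm raising the lid along its arc and turning the tool with it.

Emit:
{"method": "play_rows", "body": {"series": [[0,-0.0115,0,-0.05,0,0,0],[0,-0.0115,0,-0.05,0,0,0],[0,-0.0115,0,-0.05,0,0,0],[0,-0.0115,0,-0.05,0,0,0]]}}

```text
clock: 6.4
position: [467.5, 0.9, 156.9]
ee_rot: [-0.484, 0.6, -0.496, 0.399]
contact_force: [7.0, -3.3, -8.4]
gripper_width: 21.0
```

```bash
cat >> h.py <<'E'
def arc(*ths):
    s,M=rel(None); p=np.load('chest.npy'); ex=np.array([np.cos(p[2]),np.sin(p[2]),0]); H=np.array([685.1,-43.7,106])
    g=s['position']-19*M[:,1]; v=g-H
    th=np.arctan2(v[2],-v@ex); print('lid',th,'radius',np.hypot(v[2],v@ex),'tilt',np.arctan2(-M[:,1]@ex,-M[2,1]),'lat',(v@np.cross([0,0,1],ex)))
    for t in ths: print(t,'grasp shift tool mm',M.T@(H+229*(-np.cos(t)*ex+[0,0,np.sin(t)])-g))
E
python3 -c "
from h import *
arc(.5)"
```

```text
clk 6.4 pos [467.5266   0.8913 156.859 ] F [ 6.9713 -3.3077 -8.409 ] w 21.02938272157048 q [ 0.2887  0.2877 -0.3179 -0.0993 -1.1353  1.1173]
tool axes [[-0.213, -0.185, 0.959], [-0.977, 0.039, -0.209], [0.002, -0.982, -0.189]]
lid 0.3080241149436946 radius 229.28981382990307 tilt 0.19050085633310013 lat 0.08635814763458838
0.5 grasp shift tool mm [ -0.0676 -42.8643   9.5888]
```

Emit:
{"method": "play_rows", "body": {"series": [[0,-0.0115,0.001,-0.05,0,0,0],[0,-0.0115,0.001,-0.05,0,0,0],[0,-0.0115,0.001,-0.05,0,0,0],[0,-0.0115,0.001,-0.05,0,0,0],[0,-0.0115,0.001,-0.05,0,0,0],[0,-0.0115,0.001,-0.05,0,0,0]]}}

```text
clock: 7.0
position: [491.5, -3.9, 220.3]
ee_rot: [-0.541, 0.673, -0.394, 0.316]
contact_force: [0.1, 0.5, -3.3]
gripper_width: 20.9
```

```bash
python3 -c "
from h import *
arc(.9)"
```

```text
clk 7.0 pos [491.547   -3.93   220.2877] F [ 0.0675  0.4878 -3.2885] w 20.923143546575567 q [ 0.1942  0.4366  0.0375 -0.1967 -1.6463  1.1929]
tool axes [[-0.215, -0.479, 0.851], [-0.977, 0.105, -0.187], [0.001, -0.872, -0.49]]
lid 0.6073289721343044 radius 229.2904079184383 tilt 0.5120373884085966 lat 0.06590496710667215
0.9 grasp shift tool mm [ -0.567  -64.8141  16.263 ]
```

Emit:
{"method": "play_rows", "body": {"series": [[0,-0.0115,0.001,-0.05,0,0,0],[0,-0.0115,0.001,-0.05,0,0,0],[0,-0.0115,0.001,-0.05,0,0,0],[0,-0.0115,0.001,-0.05,0,0,0],[0,-0.0115,0.001,-0.05,0,0,0],[0,-0.0115,0.001,-0.05,0,0,0]]}}

```text
clock: 7.6
position: [535.1, -12.8, 275.5]
ee_rot: [-0.585, 0.726, -0.282, 0.226]
contact_force: [-0.4, 1.3, 0.1]
gripper_width: 20.7
```

```bash
python3 -c "
from h import *
arc(1.05)"
```

```text
clk 7.6 pos [535.0776 -12.7552 275.4759] F [-0.3809  1.3239  0.0637] w 20.659100800058926 q [ 0.1257  0.6365  0.4126 -0.2942 -2.1294  1.1754]
tool axes [[-0.214, -0.722, 0.658], [-0.977, 0.157, -0.146], [0.002, -0.674, -0.739]]
lid 0.9188078418447703 radius 229.3105324706051 tilt 0.8317114419075703 lat 0.09874317542126855
1.05 grasp shift tool mm [ -0.2112 -29.6449   4.8736]
```

Emit:
{"method": "play_rows", "body": {"series": [[0,-0.0095,0.001,-0.04,0,0,0],[0,-0.008,0.001,-0.03,0,0,0],[0,-0.005,0,-0.02,0,0,0],[0,-0.002,0,-0.01,0,0,0],[0,0,0,0,0,0,0],[0,0,0,0,0,0,0],[0,0,0,0,0,0,0],[0,0,0,0,0,0,0]]}}

```text
clock: 8.4
position: [554.4, -16.7, 291.4]
ee_rot: [-0.597, 0.74, -0.243, 0.192]
contact_force: [0.1, -1.5, -2.7]
gripper_width: 20.8
```

```bash
python3 -c "
from h import *
arc(1.05)
print(read_state()['joint_vel'])
snap('side','side3.png',s=1.4)"
```

```text
clk 8.4 pos [554.3514 -16.6818 291.3901] F [ 0.1407 -1.4808 -2.726 ] w 20.774803807377754 q [ 0.106   0.715   0.5548 -0.3446 -2.2975  1.1394]
tool axes [[-0.214, -0.791, 0.574], [-0.977, 0.17, -0.13], [0.005, -0.588, -0.809]]
lid 1.029603678152755 radius 229.3448072882863 tilt 0.9416606331116782 lat 0.12687002694218036
1.05 grasp shift tool mm [ 0.0805 -4.6188  0.8022]
[ 0.001  -0.0057 -0.006   0.0016  0.0105 -0.0008]
```

View pics/side3.png

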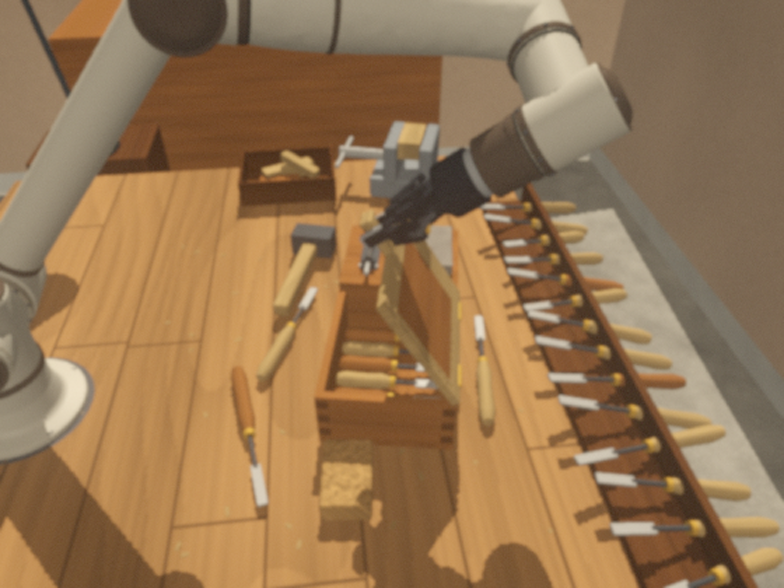

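The lid stands open at about 59°, with the pull in the fingers at about (375,245). The tools are in the same pixel positions as in the first picture. Handing in.

```bash
python3 -c "
from h import *
print(job_done()); s=read_state(); print(s['clock'],s['gripper_width'])"
```

```text
the job is handed in; nothing more can be done
None
the job is handed in; nothing more can be done
```

I gripped the lid's pull and tugged it up gently before going near the bolt. It rose 23 mm (about 0.1 rad) at a steady 5 N. A caught lid stops at 0.035 to 0.06 rad, so this one was free and I left the bolt alone. I then raised the lid along its arc, turning the gripper with it, and handed in at about 8.5 s with the fingers still closed on the pull.

- **Lid angle:** the last check put it at about 1.03 rad (59°). I worked this out from the arm's pose and the fitted chest position, and the pull's distance from the hinge matched to within 0.4 mm.
- **Steadiness and grip:** joint speeds were nearly zero, at most 0.011 rad/s. The fingers were open 20.8 mm on the 22 mm pull.
- **Tools around the chest:** in the final side picture the tools in view were where they started. The jar and most of the oilstone were hidden behind the lid and gripper, so I did not check those two. The arm went nowhere near them.

No check failed. The first grip sat about 10 mm too high, so I opened the fingers and gripped again before the tug. The hand-in returned no verdict, and the robot's state could not be read afterwards.

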